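# Move a freshly lacquered panel to the drying stand with the lifter

### The job

The blue panel on the dark wooden bearers is freshly lacquered, so neither your fingers nor your arm may touch it. First clear the wooden offcut off the yellow-railed drying stand into the red tray; then slide the steel lifter under the panel, carry it level without dropping it, and leave it centred and square on the stand's two yellow rails. Pull the lifter out, lay it down flat on the bench and let go, leaving the glue bottle, jar, hand plane and varnish can undisturbed.

Things in the scene. Friction and masses are not known exactly. Their poses are not given: they have to be found in the camera images.
- panel: Blue lacquered panel with a thin pale inlay line, 90 (x) x 110 (y) x 6 mm thick, about 60 g. Loose; lies flat across the two bearers, its 110 mm side spanning them. Origin: centre of its underside.
- bearers: Fixed plywood base (116 x 118 x 8 mm) with two dark wooden bearers along its x axis, each 110 mm long, 14 mm wide, tops 28 mm above the bench, centred at y = +-50 mm; the slot between them is 86 mm wide, 20 mm high (8 to 28 mm above the bench), open at both x ends. Origin: centre of its underside, on the bench; its -x end faces roughly towards the robot.
- stand: Fixed drying stand: grey base (116 x 118 x 10 mm), four corner legs, two yellow rails along its x axis, each 110 mm long, 14 x 14 mm, tops 74 mm above the bench, centred at y = +-50 mm; the 86 mm wide slot between them is open at both x ends and down to the base. Origin: centre of its underside, on the bench; its -x end faces roughly towards the robot.
- stand_seat (a point): Point midway between the stand's rails, level with their tops (74 mm above the bench), axes as the stand: the panel's origin belongs here, its x axis parallel to the stand's x axis.
- lifter: Steel lifter (offset spatula), 190 g, loose, starts blade flat on the bench. Blade 72 mm wide, 3 mm thick, x from -58 to +46 mm (tip at +x). At its rear a 26 mm wide neck (x -67 to -56) rises to a wooden handle: a bar along x, x -119 to -33 mm, 24 mm wide (y), z 53 to 79 mm. Origin: underside of the blade, 46 mm behind its tip, on the centre line.
- lifter_grip (a point): Centre of the lifter's wooden handle, 76 mm behind and 66 mm above the lifter's origin, axes as the lifter; pinch it across y from above.
- offcut: Pale wooden offcut bar, 110 (x) x 28 (y) x 22 mm high, 50 g, loose; lies across the stand's rails. Origin: centre of its underside.
- tray: Red open plastic tray, fixed, 150 (x) x 95 (y) x 36 mm high, walls and floor 4 mm. Origin: centre of its underside, on the bench.
- glue: Bystander: yellow glue bottle with red cap, 60 mm diameter, 160 mm high, loose, upright. Origin: centre of its underside.
- jar: Bystander: white jar with blue lid, 60 mm diameter, 100 mm high, loose. Origin: centre of its underside.
- plane: Bystander: wooden hand plane, 150 (x) x 50 (y) mm, up to about 85 mm high, loose. Origin: centre of its underside.
- can: Bystander: steel varnish can with green label, 84 mm diameter, 110 mm high, loose. Origin: centre of its underside.

How it is judged:
By the outcome, as a careful person would: the job done as asked, in the order asked, and still so for the second after the job is handed in, with the robot touching nothing.
It also fails if it takes over 72 s, if anything falls off the work surface, if the arm or the gripper's body presses on something with over 40 N, if the wrist force passes 120 N, or if a joint passes its speed limit or range.

### The arm

A 7-joint arm with a two-finger parallel gripper is mounted at the origin on the work surface. World frame = base frame: x ahead of the robot, y to its left, z up, the work surface at z = 0. Lengths are in m, angles in rad, forces in N, time in s.
With the tool pointing down it reaches from about 0.35 to 0.9 m from the base axis. Payload 7.2 kg.
Tool frame: the origin (TCP) lies midway between the tips of the shut fingers; the grasp point (between the pads) lies 19 mm behind it; z points along the fingers, x is the direction in which the jaws open and shut, and the axes are right-handed (so a half turn about z gives the same grasp; the last joint's range is limited). The gripper opens to 88 mm and grips with 3 to 60 N. Pads are 20 mm wide; open, the fingers measure 115 mm over their backs; the gripper's body (75 mm by 178 mm) begins 61 mm behind the grasp point.
Start: joints at [1.038, 0.411, -0.013, 1.596, 0.006, 1.134, -0.082], TCP at [0.28, -0.559, 0.203] pointing down, gripper open.
Joint ranges: [-2.95, 2.95], [-0.29, 1.99], [-1.47, 1.44], [0.14, 2.54], [-1.03, 4.17], [0.13, 1.85], [-2.86, 2.86]. Speed limits (rad/s): [2.39, 2.39, 3.01, 3.01, 3.14, 3.14, 3.14].

### API

Orientations are given as a unit quaternion [w, x, y, z].
In Python, from plant import robot gives the robot as it stands.
- The arm moves only by the shell command python3 -m handwheel 'ROWS'. ROWS is JSON, a list that holds one entry, the list of rows, each a list of 7 numbers: the shift along the tool's x, y, z in units of 40 mm (1.0 is 40 mm), then the turn, a rotation vector about the tool's x, y, z in units of 6 degrees (1.0 is 6 degrees), then the closure in counts, from 0 (fully open) to 255 (shut). In form: [[[x, y, z, wx, wy, wz, claw], ...]]. A call has 1 to 10 rows; each row shifts and turns the pose as measured when the row begins, along the tool's axes as they then stand; what a row does not reach is not made up. A row lasts 1/12 s, in which the tool goes at most 41.7 mm and 7.16 degrees, less where a joint would pass 70% of its speed; a pose out of reach is approached as far as the arm can. A call is refused whole if a number of a shift passes 1 or a number of a turn 1, either way. A call with a gripper value outside its range is refused whole. The fingers move at their own pace and stop on an object; the grip force is fixed at half the most. Time passes only in rows, so rows that do not move let the fingers close. It gives the time, the measured TCP pose, the force and the opening at its end, in the units of the state.
- robot.state(): the state, without advancing time (a new reading comes with each control period).
- robot.capture(name): name is "side" or "top" or "wrist"; returns a dict with "frame" (480x640x3 uint8, blue, green, red), "vertical_fov" (degrees; the focal length in pixels is half the picture's height over the tangent of half this angle, whatever the lens; pixels are square), "cx", "cy" (the principal point, pixels), "world_from_camera" (4x4, takes a point from camera to world coordinates). Camera axes: x right, y up, looking along -z (the intrinsics and any distortion apply to the point x, -y, -z); pixel columns grow to the right and rows downward; lengths in m; the calibration is good to about 2 mm. A picture is of the moment at which its call begins. There is no depth.
- robot.hand_in(): hands the job in, once; it reports no verdict.
Trained networks look in the newest picture that a camera, given by its name, has taken for a name from the list of things; names that differ only in an ending like _2 or _b are one class to them, and where a whole thing is asked for, a point or a joint stands for the part that bears it (a point fixed in the world has none). Each returns a list of dicts, best first, with "conf" (0 to 1); they miss things now and then, are a little off and sometimes report something else, mostly with a low value. They report only what shows in the picture. A call takes as long as a camera call.
- robot.recognise(target, camera): "rect" ([centre column, centre row, width, height] in pixels, round what is visible of it).
- robot.masks_of(target, camera): "mask" (480x640 bool, what is visible of it) and "rect" ([centre column, centre row, width, height] in pixels, round what is visible of it).
The state is a dict: "time": time; "q": joint angles; "dq": joint speeds; "effort": joint torques, N m; "tcp_pos": TCP position; "tool_rot": TCP orientation; "contact_force": force on the tool from outside, world axes, zero at the start; "ft_torque": the same for the moment, N m; "gripper_width": finger opening in m.
Only numpy, scipy, OpenCV 4.12 (cv2) and the standard library are available. Lean on these libraries where they do the work, as an engineer would, in place of code of your own. Each camera call takes 0.05 s, during which the arm holds its last target. There are 200 camera calls.

## Working session

There is one attempt and no reset: what is moved stays moved. The work goes in short steps, Python scripts to look and compute and a shell command to move; the robot and the scene stay as the last step left them, time stands still between calls to the robot, and variables do not carry over. Pictures are saved under pics/ and viewed, about 8 in all and at most 12, crops included, and the job is handed in when it is done.

```bash
ls; mkdir -p pics; python3 - <<'E'
from plant import robot
import cv2,numpy as np
for c in ["side","top","wrist"]:
    d=robot.capture(c); cv2.imwrite(f"pics/{c}0.png",d["frame"])
    print(c,{k:(np.round(v,4).tolist() if not np.isscalar(v) else v) for k,v in d.items() if k!="frame"})
s=robot.state(); print(s)
E
```

```text
pics
side {'vertical_fov': 45.29816415572237, 'cx': 323.3864484697338, 'cy': 233.0391455989366, 'world_from_camera': [[-0.8957, 0.2266, -0.3826, 0.0463], [-0.4446, -0.4632, 0.7666, 1.1321], [-0.0035, 0.8568, 0.5157, 0.8317], [0.0, 0.0, 0.0, 1.0]]}
top {'vertical_fov': 53.174008761418065, 'cx': 322.1033749802131, 'cy': 242.18908790253784, 'world_from_camera': [[0.0027, 0.9953, -0.0972, 0.5087], [-0.9998, 0.0009, -0.0185, -0.0035], [-0.0183, 0.0973, 0.9951, 1.1978], [0.0, 0.0, 0.0, 1.0]]}
wrist {'vertical_fov': 64.40172643223114, 'cx': 315.83268663054275, 'cy': 237.77933818352133, 'world_from_camera': [[0.4489, 0.8625, 0.2336, 0.3429], [-0.8936, 0.4341, 0.1143, -0.5278], [-0.0028, -0.26, 0.9656, 0.3843], [0.0, 0.0, 0.0, 1.0]]}
{'time': 0.15, 'q': array([ 1.03784442,  0.4116852 , -0.01271875,  1.59679125,  0.00560146,
        1.13432451, -0.08219691]), 'dq': array([ 3.34395660e-04, -2.48030740e-03,  3.69237908e-04, -3.27276635e-03,
        6.36579358e-06,  3.18880195e-04, -2.12292365e-04]), 'effort': array([ 1.49822394e-03, -5.88330317e+01,  6.42443039e-01, -2.91289794e+01,
       -5.37103345e-02,  1.57861499e-02,  5.89254205e-05]), 'tcp_pos': array([ 0.27992391, -0.55837263,  0.20194633]), 'tool_rot': array([-2.72994226e-04,  8.50949543e-01, -5.25247114e-01, -5.18919251e-04]), 'contact_force': array([-0.4706575 , -0.82464932,  0.17401904]), 'ft_torque': array([-0.04230656, -0.01391664,  0.02386213]), 'gripper_width': 0.08809011816879142}
```

View pics/top0.png

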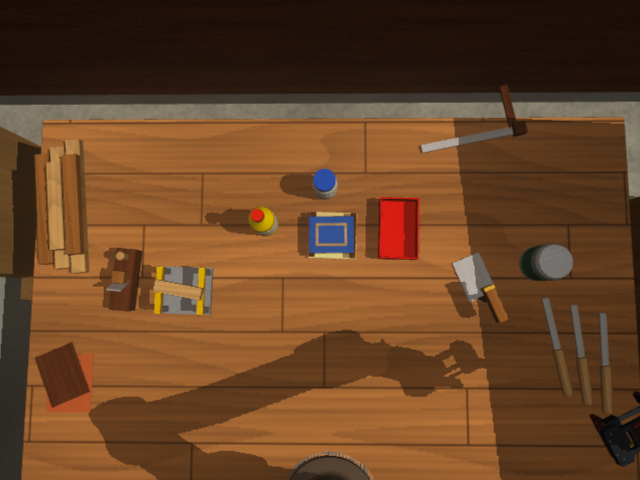

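View pics/side0.png

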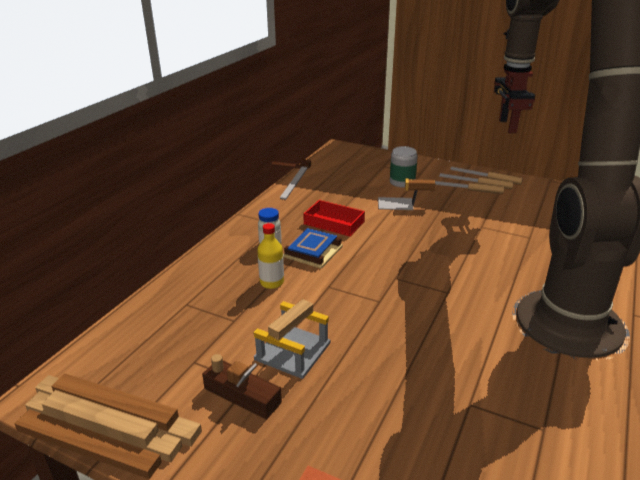

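```bash
cat > h.py <<'E'
from plant import robot
import cv2,numpy as np
from scipy.optimize import minimize
from scipy.spatial.transform import Rotation as R
def B(x0,x1,y0,y1,z0,z1): return np.array([[x,y,z] for x in(x0,x1) for y in(y0,y1) for z in(z0,z1)],float)/1000
M={'panel':[B(-45,45,-55,55,0,6)],
'bearers':[B(-58,58,-59,59,0,8),B(-55,55,43,57,8,28),B(-55,55,-57,-43,8,28)],
'stand':[B(-58,58,-59,59,0,10),B(-55,55,43,57,60,74),B(-55,55,-57,-43,60,74)]+[B(*((41,55) if a>0 else(-55,-41)),*((43,57) if b>0 else(-57,-43)),10,60) for a in(1,-1) for b in(1,-1)],
'lifter':[B(-58,46,-36,36,0,3),B(-67,-56,-13,13,0,60),B(-119,-33,-12,12,53,79)],
'offcut':[B(-55,55,-14,14,0,22)],'tray':[B(-75,75,-47.5,47.5,0,36)],
'plane':[B(-75,75,-25,25,0,60)],
'glue':[B(-30,30,-30,30,0,100)],'jar':[B(-30,30,-30,30,0,100)],'can':[B(-42,42,-42,42,0,110)]}
def cam(c):
    d=robot.capture(c); d['f']=240/np.tan(np.radians(d['vertical_fov']/2)); return d
def proj(d,P):
    T=np.linalg.inv(d['world_from_camera']); p=P@T[:3,:3].T+T[:3,3]
    return np.c_[d['cx']+d['f']*p[:,0]/-p[:,2], d['cy']+d['f']*p[:,1]/p[:,2]]
def ray(d,u,v,z):
    W=d['world_from_camera']; r=W[:3,:3]@np.array([(u-d['cx'])/d['f'],-(v-d['cy'])/d['f'],-1])
    return W[:3,3]+r*(z-W[2,3])/r[2]
def sil(d,name,p,z):
    Rz=R.from_euler('z',p[2]).as_matrix(); m=np.zeros((480,640),np.uint8)
    for b in M[name]:
        h=cv2.convexHull(proj(d,b@Rz.T+[p[0],p[1],z]).astype(np.float32))
        cv2.fillConvexPoly(m,np.round(h*16).astype(np.int32),1,cv2.LINE_8,4)
    return m.astype(bool)
def mask(name,c):
    r=robot.masks_of(name,c); return (r[0]['mask'],r[0]['conf'],r[0]['rect']) if r else None
def fit(name,views,z,yaw0,p0=None,ign=None):
    """views: list of (d,mask[,ignore]); pose x,y,yaw by silhouette IoU"""
    d,m=views[0][:2]; 
    if p0 is None:
        v,u=np.argwhere(m).mean(0); p0=ray(d,u,v,z+.02)[:2]
    def cost(p):
        s=0
        for w in views:
            k=sil(w[0],name,p,z); a=w[1]; g=~w[2] if len(w)>2 else True
            s+=1-(k&a&g).sum()/max(1,((k|a)&g).sum())
        return s/len(views)
    best=None
    for dy in (-.25,0,.25):
      for sc in (.012,.004):
        x0=np.r_[p0,yaw0+dy] if sc>.01 else best.x
        S=np.vstack([x0]+[x0+np.diag([sc,sc,sc*12])[i] for i in range(3)])
        r=minimize(cost,x0,method='Nelder-Mead',options=dict(initial_simplex=S,xatol=1e-4,fatol=1e-4))
        if best is None or r.fun<best.fun: best=r
    return best.x,best.fun
def tool():
    s=robot.state(); q=s['tool_rot']; return s['tcp_pos'],R.from_quat(q[[1,2,3,0]])
def togo(pos,Rt):
    """shift (units of 40mm, tool axes) and turn (6 deg units) left to target"""
    p,r=tool(); return np.round(r.inv().apply(np.array(pos)-p)/.04,2), np.round(np.degrees((r.inv()*Rt).as_rotvec())/6,2)
E
cat > m.py <<'E'
from h import *
yaw={'panel':0,'bearers':0,'stand':0,'lifter':.5,'offcut':1.5,'tray':0,'plane':1.5,'glue':0,'jar':0,'can':0}
z={'panel':.028,'offcut':.074}
t=cam('top'); s=cam('side'); res={}
for n in M:
    mt=mask(n,'top'); ms=mask(n,'side')
    for lab,c,m in(('top',t,mt),('side',s,ms)):
        if m is None: print(n,lab,'none'); continue
        v=[(c,m[0])]
        x,f=fit(n,v,z.get(n,0),yaw[n]); print(n,lab,'conf %.2f'%m[1],'pix',np.round(m[2]),np.round(x,4),'cost %.3f'%f)
    if mt and ms:
        x,f=fit(n,[(t,mt[0]),(s,ms[0])],z.get(n,0),yaw[n]); print(n,'both',np.round(x,4),'cost %.3f'%f)
E
python3 m.py
```

```text
panel top conf 0.92 pix [333. 235.  48.  43.] [ 0.6405 -0.0036  0.0026] cost 0.027
panel side conf 0.73 pix [311. 245.  48.  30.] [ 0.6455 -0.0024 -0.0245] cost 0.066
panel both [ 0.6429 -0.002  -0.0238] cost 0.080
bearers top conf 0.88 pix [333. 234.  50.  48.] [ 0.6422 -0.0093 -0.0047] cost 0.723
bearers side conf 0.85 pix [314. 253.  58.  27.] [ 0.6441 -0.0062 -0.1202] cost 0.583
bearers both [ 0.6424 -0.0077 -0.0026] cost 0.657
stand top conf 0.66 pix [187. 292.  61.  44.] [0.505  0.3517 0.0093] cost 0.244
stand side conf 0.63 pix [292. 342.  79.  75.] [ 0.508   0.3536 -0.016 ] cost 0.163
stand both [ 0.5061  0.3531 -0.0274] cost 0.211
lifter top conf 0.73 pix [481. 288.  56.  70.] [ 0.5453 -0.3546  0.3985] cost 0.092
lifter side conf 0.69 pix [404. 196.  54.  30.] [ 0.5494 -0.3512  0.4652] cost 0.092
lifter both [ 0.5489 -0.3543  0.3845] cost 0.102
offcut top conf 0.84 pix [179. 290.  50.  16.] [0.5074 0.3526 1.4331] cost 0.222
offcut side conf 0.91 pix [290. 319.  44.  41.] [0.5104 0.3496 1.3969] cost 0.115
offcut both [0.5094 0.3529 1.4212] cost 0.174
tray top conf 0.85 pix [3
[... 209 characters left out ...]
ide conf 0.88 pix [242. 386.  78.  64.] [ 0.5347  0.5052 -0.1577] cost 0.172
glue top conf 0.88 pix [263. 222.  30.  30.] [0.6706 0.1567 0.7307] cost 0.264
glue side conf 0.95 pix [270. 257.  27.  65.] [0.6815 0.1495 0.5638] cost 0.229
glue both [0.6738 0.1572 0.5625] cost 0.275
jar top conf 0.70 pix [326. 183.  24.  33.] [7.603e-01 9.400e-03 2.000e-04] cost 0.301
jar side conf 0.83 pix [270. 224.  27.  37.] [ 0.7923 -0.0231  0.5838] cost 0.528
jar both [0.7661 0.0128 0.5285] cost 0.451
can top conf 0.94 pix [547. 262.  54.  33.] [ 0.5728 -0.5042  0.0486] cost 0.260
can side conf 0.69 pix [403. 168.  30.  42.] [ 0.5786 -0.5145  0.3285] cost 0.165
can both [ 0.5761 -0.5124  0.2868] cost 0.226
```

```bash
python3 -m handwheel '[[[-0.75,-0.65,0,0,0,0,0],[-0.75,-0.65,0,0,0,0,0],[-0.75,-0.65,0,0,0,0,0],[-0.75,-0.65,0,0,0,0,0],[-0.75,-0.65,0,0,0,0,0],[-0.75,-0.65,0,0,0,0,0],[-0.75,-0.65,0,0,0,0,0],[-0.75,-0.65,0,0,0,0,0],[-0.75,-0.65,0,0,0,0,0],[-0.75,-0.65,0,0,0,0,0]]]'
```

```text
time: 2.08
tcp_pos: [0.3783, -0.1679, 0.2003]
tool_rot: [0.003, 0.847, -0.532, 0.002]
contact_force: [0.5, 0.1, -0.4]
gripper_width: 0.088
```

```bash
python3 -m handwheel '[[[-0.75,-0.65,0,0,0,0.99,0],[-0.65,-0.75,0,0,0,0,0],[-0.65,-0.75,0,0,0,0,0],[-0.65,-0.75,0,0,0,0,0],[-0.65,-0.75,0,0,0,0,0],[-0.65,-0.75,0,0,0,0,0],[-0.65,-0.75,0,0,0,0,0],[-0.65,-0.75,0,0,0,0,0],[-0.65,-0.75,0,0,0,0,0],[-0.65,-0.75,0,0,0,0,0]]]'
python3 -c "
from h import *
print(togo([.508,.353,.2],R.from_euler('z',-.17)*R.from_euler('x',np.pi)))"
```

```text
time: 2.92
tcp_pos: [0.565, 0.1966, 0.2017]
tool_rot: [0.002, 0.819, -0.574, 0.007]
contact_force: [0.5, 0.1, 0.6]
gripper_width: 0.0881
(array([-4.16,  0.01, -0.01]), array([  0.02,  -0.14, -10.05]))
```

```bash
python3 -m handwheel '[[[-0.95,0,0,0,0,0,0],[-0.95,0,0,0,0,0,0],[-0.95,0,0,0,0,0,0],[-0.95,0,0,0,0,0,0],[0,0,0,0,0,-1,0],[0,0,0,0,0,-1,0],[0,0,0,0,0,-1,0],[0,0,0,0,0,-1,0],[0,0,0,0,0,-1,0],[0,0,0,0,0,-1,0]]]'
python3 -m handwheel '[[[0,0,0,0,0,-1,0],[0,0,0,0,0,-1,0],[0,0,0,0,0,-1,0],[0,0,0,0,0,-1,0],[0,0,0,0,0,-0.2,0],[0,0,0,0,0,0,0]]]'
cat > w.py <<'E'
from h import *
import sys
w=cam('wrist'); cv2.imwrite('pics/w1.png',w['frame'])
mo=mask('offcut','wrist'); ms=mask('stand','wrist')
x,f=fit('offcut',[(w,mo[0])],.074,1.4,[.508,.353]); print('offcut',x,f)
x,f=fit('stand',[(w,ms[0],mo[0])],0,0,[.505,.352]); print('stand',x,f)
s=sil(w,'stand',x,0); o=w['frame'].copy(); 
for m,c in((ms[0],(0,255,0)),(s,(0,0,255)),(mo[0],(255,0,0))):
    cs,_=cv2.findContours(m.astype(np.uint8),cv2.RETR_LIST,cv2.CHAIN_APPROX_NONE); cv2.drawContours(o,cs,-1,c,1)
cv2.imwrite('pics/w1o.png',o); print(tool()[0])
E
python3 w.py
```

```text
time: 3.75
tcp_pos: [0.5091, 0.3607, 0.1972]
tool_rot: [0.001, 0.961, -0.276, 0.004]
contact_force: [0.5, 0.2, 0.2]
gripper_width: 0.0878
time: 4.25
tcp_pos: [0.5096, 0.3603, 0.1969]
tool_rot: [0.002, 0.999, -0.047, 0.003]
contact_force: [-0.7, -0.3, 0.3]
gripper_width: 0.0875
offcut [0.50792148 0.35038303 1.38039872] 0.04439786585365857
stand [ 0.50613254  0.35266476 -0.0256904 ] 0.038228107511626086
[0.50955103 0.36031952 0.19702377]
```

View pics/w1o.png

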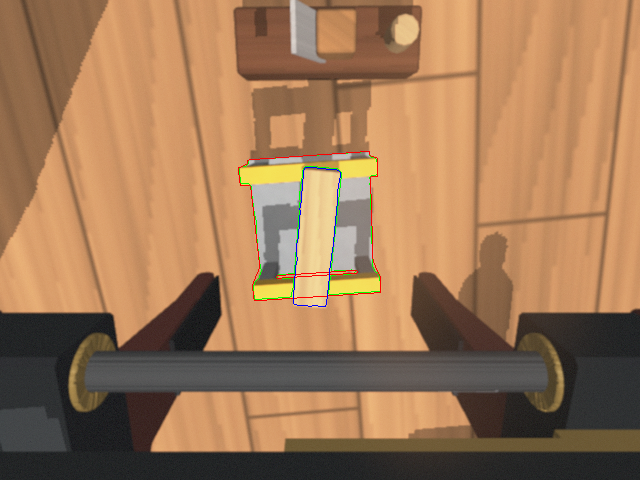

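```bash
python3 -c "
from h import *
print(togo([.508,.3505,.068],R.from_euler('z',-.19)*R.from_euler('x',np.pi)))"
```

```text
(array([-0.04,  0.24,  3.23]), array([ 0.03, -0.07,  0.89]))
```

```bash
python3 -m handwheel '[[[-0.04,0.24,0.4,0,0,0.9,0],[0,0,0.9,0,0,0,0],[0,0,0.9,0,0,0,0],[0,0,0.7,0,0,0,0],[0,0,0.3,0,0,0,0],[0,0,0,0,0,0,0]]]'
python3 -c "
from h import *
print(togo([.508,.3505,.068],R.from_euler('z',-.19)*R.from_euler('x',np.pi)))"
```

```text
time: 4.9
tcp_pos: [0.5102, 0.3521, 0.068]
tool_rot: [-0.0, 0.995, -0.104, 0.007]
contact_force: [-0.4, -0.9, 0.5]
gripper_width: 0.0884
(array([-0.05,  0.05,  0.  ]), array([-0.02, -0.13, -0.17]))
```

Good; close, let the grip settle, lift.

```bash
python3 -m handwheel '[[[-0.05,0,0,0,0,0,255],[0,0,0,0,0,0,255],[0,0,0,0,0,0,255],[0,0,0,0,0,0,255],[0,0,0,0,0,0,255],[0,0,0,0,0,0,255],[0,0,0,0,0,0,255],[0,0,0,0,0,0,255]]]'
python3 -m handwheel '[[[0,0,-0.5,0,0,0,255],[0,0,-1,0,0,0,255],[0,0,-1,0,0,0,255],[0,0,-1,0,0,0,255],[0,0,-0.5,0,0,0,255],[0,0,0,0,0,0,255]]]'
python3 -c "
from h import *
print(togo([.48,-.169,.22],R.from_euler('z',-np.pi/2-.02)*R.from_euler('x',np.pi)))"
```

```text
time: 5.57
tcp_pos: [0.5111, 0.3561, 0.076]
tool_rot: [-0.004, 0.994, -0.105, 0.011]
contact_force: [-0.2, 0.1, 0.3]
gripper_width: 0.0383
time: 6.07
tcp_pos: [0.5059, 0.354, 0.2409]
tool_rot: [-0.002, 0.994, -0.105, 0.008]
contact_force: [-0.1, 0.3, 0.1]
gripper_width: 0.0009
(array([ 2.08, 12.93,  0.48]), array([-0.15, -0.08, 13.19]))
```

```bash
sed -i "s/pics\/w1/pics\/w2/g" w.py; python3 w.py
```

```text
offcut [0.5079449  0.35123129 1.38663993] 0.07906295754026349
stand [ 0.5057897   0.3531961  -0.02548927] 0.02563083647923703
[0.50459376 0.3521802  0.23536073]
```

View pics/w2o.png

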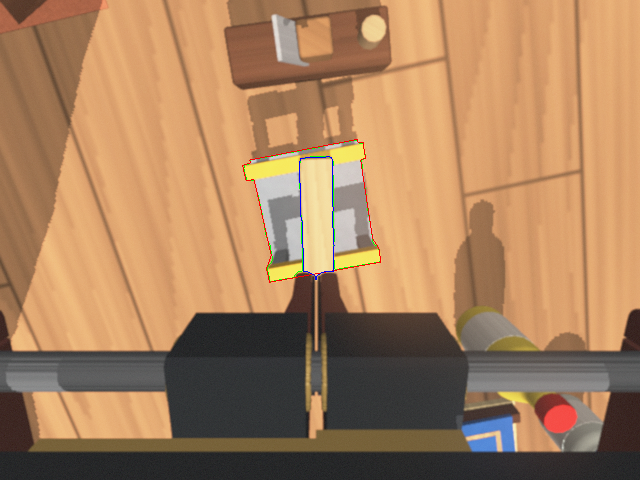

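The grip missed because I lifted before the fingers had closed; the offcut hasn't moved (blue outline, around column 317, rows 157–275). I'll reopen and retry, allowing for finger time and drift.

```bash
python3 -m handwheel '[[[0.05,0,0,0,0,0,100],[0,0,0.02,0,0,0,100],[0,0,0,0,0,0,100],[0,0,0.02,0,0,0,100],[0,0,0,0,0,0,100],[0,0,0.02,0,0,0,100],[0,0,0.02,0,0,0,100],[0,0,0,0,0,0,100]]]'
python3 -c "
from h import *
print(togo([.508,.351,.069],R.from_euler('z',-.185)*R.from_euler('x',np.pi)))"
```

```text
time: 6.88
tcp_pos: [0.5045, 0.3487, 0.2232]
tool_rot: [0.004, 0.995, -0.104, 0.0]
contact_force: [0.1, -1.0, -1.0]
gripper_width: 0.0501
(array([ 0.07, -0.11,  3.86]), array([ 0.08, -0.02, -0.23]))
```

```bash
python3 -m handwheel '[[[0.07,-0.1,0.5,0,0,-0.2,100],[0,0,0.9,0,0,0,100],[0,0,0.9,0,0,0,100],[0,0,0.9,0,0,0,100],[0,0,0.5,0,0,0,100],[0,0,0.1,0,0,0,100]]]'
python3 -c "
from h import *
print(togo([.508,.351,.069],R.from_euler('z',-.185)*R.from_euler('x',np.pi)))"
```

```text
time: 7.38
tcp_pos: [0.5112, 0.3537, 0.0698]
tool_rot: [0.001, 0.996, -0.094, 0.004]
contact_force: [-0.4, -0.9, -0.5]
gripper_width: 0.0536
(array([-0.07,  0.08,  0.02]), array([ 0.01, -0.08, -0.03]))
```

```bash
python3 -m handwheel '[[[-0.07,0.08,0.02,0,0,0,255],[0,0.02,0.02,0,0,0,255],[0,0.02,0.02,0,0,0,255],[0,0.02,0.02,0,0,0,255],[0,0.02,0.02,0,0,0,255],[0,0.02,0.02,0,0,0,255],[0,0,0.02,0,0,0,255]]]'
python3 -c "
from h import *
print(togo([.508,.351,.069],R.from_euler('z',-.185)*R.from_euler('x',np.pi)))"
```

```text
time: 7.97
tcp_pos: [0.509, 0.3485, 0.0694]
tool_rot: [-0.001, 0.996, -0.094, 0.007]
contact_force: [0.4, 0.1, -0.8]
gripper_width: 0.0276
(array([-0.04, -0.06,  0.01]), array([-0.03, -0.13, -0.03]))
```

Gripped at 27.6 mm. One settling moment, then lift.

```bash
python3 -m handwheel '[[[0,0,0,0,0,0,255],[0,0,0,0,0,0,255],[0,0,-0.3,0,0,0,255],[0,0,-0.7,0,0,0,255],[0,0,-1,0,0,0,255],[0,0,-1,0,0,0,255],[0,0,-0.8,0,0,0,255],[0,0,-0.3,0,0,0,255]]]'
python3 -c "
from h import *
print(togo([.48,-.169,.22],R.from_euler('z',-np.pi/2-.02)*R.from_euler('x',np.pi)))"
```

```text
time: 8.63
tcp_pos: [0.5037, 0.3473, 0.2403]
tool_rot: [0.001, 0.996, -0.093, 0.003]
contact_force: [1.0, 0.5, -1.3]
gripper_width: 0.0275
(array([ 1.8 , 12.8 ,  0.53]), array([-0.03, -0.06, 13.42]))
```

```bash
python3 -m handwheel '[[[0.1,0.5,0,0,0,0,255],[0.15,0.95,0,0,0,0,255],[0.15,0.95,0,0,0,0,255],[0.15,0.95,0,0,0,0,255],[0.15,0.95,0,0,0,0,255],[0.15,0.95,0,0,0,0,255],[0.15,0.95,0,0,0,0,255],[0.15,0.95,0,0,0,0,255],[0.15,0.95,0,0,0,0,255],[0.15,0.95,0,0,0,0,255]]]'
python3 -m handwheel '[[[0.1,0.9,0,0,0,0,255],[0.1,0.9,0,0,0,0,255],[0.1,0.9,0,0,0,0,255],[0.1,0.5,0,0,0,0,255],[0,0,0,0,0,1,255],[0,0,0,0,0,1,255],[0,0,0,0,0,1,255],[0,0,0,0,0,1,255],[0,0,0,0,0,1,255],[0,0,0,0,0,1,255]]]'
python3 -m handwheel '[[[0,0,0,0,0,1,255],[0,0,0,0,0,1,255],[0,0,0,0,0,1,255],[0,0,0,0,0,1,255],[0,0,0,0,0,1,255],[0,0,0,0,0,1,255],[0,0,0,0,0,0.8,255],[0,0,0,0,0,0,255]]]'
python3 -c "
from h import *
print(togo([.658,-.169,.2],R.from_euler('z',-np.pi/2-.02)*R.from_euler('x',np.pi)))"
```

```text
time: 9.47
tcp_pos: [0.4939, -0.0175, 0.2536]
tool_rot: [-0.006, 0.997, -0.081, 0.01]
contact_force: [1.1, -0.4, -0.4]
gripper_width: 0.0276
time: 10.3
tcp_pos: [0.4852, -0.1632, 0.2613]
tool_rot: [-0.008, 0.916, -0.402, 0.012]
contact_force: [0.4, 1.1, 0.5]
gripper_width: 0.0275
time: 10.97
tcp_pos: [0.4857, -0.159, 0.2691]
tool_rot: [0.014, -0.706, 0.708, -0.01]
contact_force: [0.3, -0.2, 0.1]
gripper_width: 0.0278
(array([ 0.24, -4.25,  1.87]), array([-0.33,  0.05,  0.15]))
```

```bash
python3 -m handwheel '[[[0.1,-0.6,0,-0.3,0,0.1,255],[0.1,-0.9,0.2,0,0,0,255],[0,-0.9,0.4,0,0,0,255],[0,-0.9,0.5,0,0,0,255],[0,-0.6,0.5,0,0,0,255],[0,-0.2,0.6,0,0,0,255],[0,0,0.8,0,0,0,255],[0,0,0.3,0,0,0,255]]]'
python3 -c "
from h import *
print(togo([.658,-.169,.012],R.from_euler('z',-np.pi/2-.02)*R.from_euler('x',np.pi)))
cv2.imwrite('pics/w3.png',cam('wrist')['frame'])"
```

```text
time: 11.63
tcp_pos: [0.6599, -0.1668, 0.1426]
tool_rot: [-0.005, 0.711, -0.704, 0.004]
contact_force: [-1.7, 0.8, -0.9]
gripper_width: 0.0278
(array([0.06, 0.09, 3.27]), array([-0.13,  0.02,  0.29]))
```

View pics/w3.png

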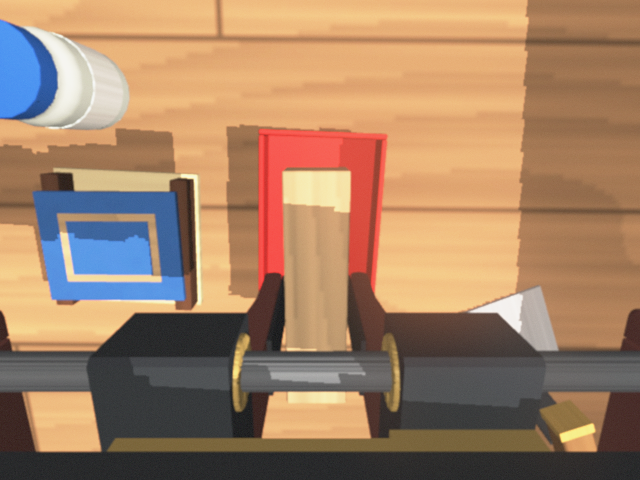

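```bash
cat > p.py <<'E'
from h import *
w=cam('wrist'); mp=mask('panel','wrist'); mb=mask('bearers','wrist')
print(mp[1:],mb[1:])
x,f=fit('panel',[(w,mp[0])],.028,0,[.641,-.003]); print('panel',x,f)
x,f=fit('bearers',[(w,mb[0],mp[0])],0,0,[.641,-.006]); print('bearers',x,f)
o=w['frame'].copy(); s=sil(w,'bearers',x,0)
for m,c in((mb[0],(0,255,0)),(s,(0,0,255)),(mp[0],(255,255,0))):
    cs,_=cv2.findContours(m.astype(np.uint8),cv2.RETR_LIST,cv2.CHAIN_APPROX_NONE); cv2.drawContours(o,cs,-1,c,1)
cv2.imwrite('pics/p.png',o)
E
python3 p.py
python3 -m handwheel '[[[0.06,0.09,0.6,-0.1,0,0.2,255],[0,0,0.9,0,0,0,255],[0,0,0.8,0,0,0,255],[0,0,0.5,0,0,0,255],[0,0,0.2,0,0,0,255]]]'
python3 -c "
from h import *
print(togo([.658,-.169,.012],R.from_euler('z',-np.pi/2-.02)*R.from_euler('x',np.pi)))"
```

```text
(0.72, [110.2, 244.2, 151.6, 111.7]) (0.96, [121.2, 236.8, 164.1, 140.7])
panel [ 0.64332817 -0.00376971  0.01109525] 0.024370015948963264
bearers [ 0.64375095 -0.0060266  -0.03717807] 0.1072430292031018
time: 12.25
tcp_pos: [0.6699, -0.1744, 0.045]
tool_rot: [0.01, -0.702, 0.712, -0.016]
contact_force: [0.1, 0.3, -0.5]
gripper_width: 0.0276
(array([-0.14,  0.33,  0.81]), array([-0.35, -0.07,  0.05]))
```

```bash
python3 -m handwheel '[[[-0.14,0.33,0.2,-0.35,0,0,255],[0,0,0.3,0,0,0,255],[0,0,0.2,0,0,0,255]]]'
python3 -c "
from h import *
print(togo([.658,-.169,.010],R.from_euler('z',-np.pi/2-.02)*R.from_euler('x',np.pi)))"
```

```text
time: 12.5
tcp_pos: [0.6589, -0.1699, 0.0213]
tool_rot: [-0.002, -0.701, 0.713, -0.005]
contact_force: [0.1, -0.9, -1.3]
gripper_width: 0.0272
(array([-0.02,  0.02,  0.28]), array([-0.04, -0.09,  0.04]))
```

```bash
python3 -m handwheel '[[[0,0,0.25,0,0,0,255],[0,0,0.05,0,0,0,125],[0,0,0.0,0,0,0,125],[0,0,0.0,0,0,0,125],[0,0,0.0,0,0,0,125],[0,0,-0.3,0,0,0,125],[0,0,-0.8,0,0,0,125],[0,0,-1,0,0,0,125],[0,0,-1,0,0,0,125],[0,0,-1,0,0,0,100]]]'
python3 -c "
from h import *
print(togo([.477,-.382,.19],R.from_euler('z',.39-np.pi/2)*R.from_euler('x',np.pi)))
cv2.imwrite('pics/w4.png',cam('wrist')['frame'])"
```

```text
time: 13.33
tcp_pos: [0.6542, -0.1673, 0.1738]
tool_rot: [-0.005, -0.702, 0.712, 0.001]
contact_force: [2.2, -0.2, -0.2]
gripper_width: 0.0488
(array([ 5.43,  4.35, -0.33]), array([ 0.09, -0.05, -3.86]))
```

View pics/w4.png

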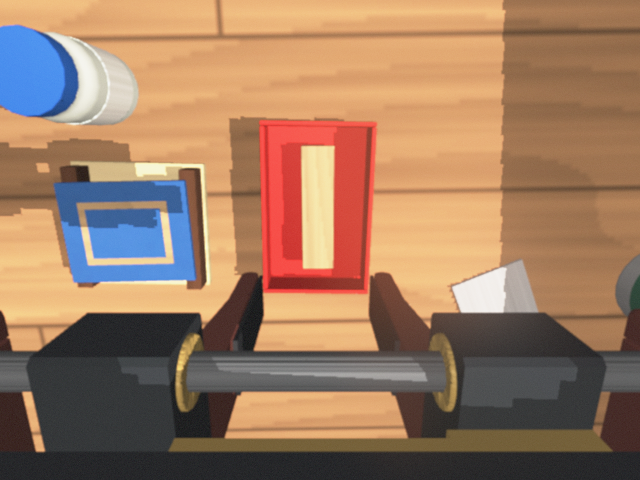

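View pics/p.png

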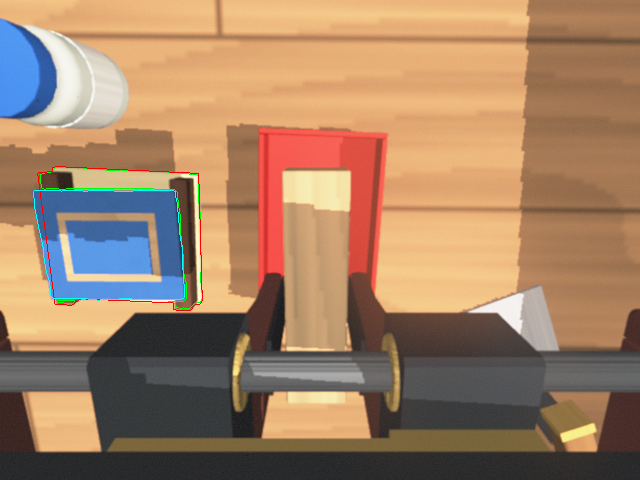

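```bash
python3 -m handwheel '[[[0.7,0.6,0,0,0,0,60],[0.8,0.6,0,0,0,0,60],[0.8,0.6,0,0,0,0,60],[0.8,0.6,0,0,0,0,60],[0.8,0.6,0,0,0,-1,60],[0.5,0.5,0,0,0,-1,60],[0,0,0,0,0,-1,60],[0,0,0,0,0,-1,60],[0,0,0,0,0,0,60]]]'
cat > l.py <<'E'
from h import *
w=cam('wrist'); cv2.imwrite('pics/l.png',w['frame']); m=mask('lifter','wrist'); print(m[1:],tool()[0])
x,f=fit('lifter',[(w,m[0])],0,.39,[.547,-.353]); print('lifter',x,f)
c,s=np.cos(x[2]),np.sin(x[2])
print(togo([x[0]-.076*c,x[1]-.076*s,.047],R.from_euler('z',x[2]-np.pi/2)*R.from_euler('x',np.pi)))
E
python3 l.py
```

```text
time: 14.13
tcp_pos: [0.5181, -0.351, 0.2035]
tool_rot: [0.001, 0.84, -0.542, 0.018]
contact_force: [0.6, -0.4, -0.6]
gripper_width: 0.067
(0.72, [325.6, 233.2, 80.8, 189.7]) [ 0.51911461 -0.34973596  0.20339296]
lifter [ 0.54655615 -0.35380447  0.40697723] 0.0383440118284869
(array([0.23, 1.39, 3.89]), array([-0.19, -0.29,  0.12]))
```

```bash
python3 -m handwheel '[[[0.23,0.7,0,-0.2,-0.3,0.1,60],[0,0.7,0.3,0,0,0,60],[0,0,0.8,0,0,0,60],[0,0,0.8,0,0,0,60],[0,0,0.8,0,0,0,60],[0,0,0.4,0,0,0,60]]]'
cat > g.py <<'E'
from h import *
import sys
# g.py lx ly lyaw lz  : lifter target pose -> tool move (grip at handle centre)
x,y,a,z=map(float,sys.argv[1:5]); c,s=np.cos(a),np.sin(a)
print(*togo([x-.076*c,y-.076*s,z+.046],R.from_euler('z',a-np.pi/2)*R.from_euler('x',np.pi)))
p,r=tool(); X=r.as_matrix(); yaw=np.arctan2(X[1,0],X[0,0])+np.pi/2
print('lifter est',np.round([p[0]+.076*np.cos(yaw),p[1]+.076*np.sin(yaw),p[2]-.046,yaw],4), robot.state()['contact_force'].round(1))
E
python3 g.py .5466 -.3538 .407 0
```

```text
time: 14.73
tcp_pos: [0.4788, -0.3791, 0.0837]
tool_rot: [-0.0, 0.832, -0.555, 0.006]
contact_force: [0.3, 0.0, 0.2]
gripper_width: 0.0674
[0.08 0.1  0.94] [-0.07 -0.09 -0.12]
lifter est [ 0.549  -0.35    0.0377  0.3943] [0.3 0.  0.2]
```

```bash
python3 -m handwheel '[[[0.08,0.1,0.4,-0.07,-0.09,-0.12,60],[0,0,0.4,0,0,0,60],[0,0,0.15,0,0,0,60],[0,0,0.0,0,0,0,60]]]'
python3 g.py .5466 -.3538 .407 0
```

```text
time: 15.07
tcp_pos: [0.4776, -0.3786, 0.0406]
tool_rot: [-0.001, 0.834, -0.552, -0.003]
contact_force: [0.0, -0.1, -0.1]
gripper_width: 0.0673
[ 0.11  0.07 -0.14] [ 0.01  0.05 -0.07]
lifter est [ 0.5476 -0.349  -0.0054  0.4002] [ 0.  -0.1 -0.1]
```

```bash
python3 -m handwheel '[[[0.11,0.07,-0.12,0,0.05,-0.07,255],[0,0,0.02,0,0,0,255],[0,0,0.02,0,0,0,255],[0,0,0.02,0,0,0,255],[0,0,0.02,0,0,0,255],[0,0,0.02,0,0,0,255],[0,0,0.02,0,0,0,255]]]'
python3 g.py .5466 -.3538 .407 0
python3 -m handwheel '[[[0,0,0.02,0,0,0,255],[0,0,0.02,0,0,0,255],[0,0,0.02,0,0,0,255],[0,0,0.02,0,0,0,255],[0,0,0,0,0,0,255]]]'
python3 g.py .5466 -.3538 .407 0
```

```text
time: 15.65
tcp_pos: [0.4805, -0.3845, 0.0464]
tool_rot: [0.001, 0.835, -0.55, 0.004]
contact_force: [-0.4, -0.0, 2.7]
gripper_width: 0.0242
[-0.05  0.08  0.01] [-0.02 -0.07 -0.01]
lifter est [ 5.503e-01 -3.545e-01  4.000e-04  4.062e-01] [-0.4 -0.   2.7]
time: 16.07
tcp_pos: [0.4806, -0.3844, 0.0467]
tool_rot: [0.001, 0.835, -0.551, 0.004]
contact_force: [0.1, 0.7, -2.0]
gripper_width: 0.0238
[-0.05  0.08  0.02] [-0.02 -0.08 -0.02]
lifter est [ 0.5505 -0.3545  0.0007  0.4048] [ 0.1  0.7 -2. ]
```

```bash
python3 -m handwheel '[[[0,0,-0.2,0,0,0,255],[0,0,-0.5,0,0,0,255],[0,0,-0.5,0,0,0,255],[0,0,-0.4,0,0,0,255],[0,0,-0.1,0,0,0,255]]]'
python3 g.py .5 -.0016 -.037 .07
python3 l.py | tail -2 | head -1; python3 -c "
from h import *
w=cam('wrist');m=mask('lifter','wrist')
for z in (.05,.06,.07,.08): print(z,fit('lifter',[(w,m[0])],z,.39,[.547,-.353]))"
```

```text
time: 16.48
tcp_pos: [0.4778, -0.3825, 0.1151]
tool_rot: [0.001, 0.835, -0.55, 0.0]
contact_force: [0.2, -0.6, -1.9]
gripper_width: 0.0238
[-9.35 -2.55 -0.04] [ 0.01 -0.02  4.22]
lifter est [ 0.5477 -0.3526  0.0691  0.4052] [ 0.2 -0.6 -1.9]
lifter [ 0.55834464 -0.35119382  0.40850612] 0.3578078573786728
0.05 (array([ 0.54663126, -0.35281559,  0.40901513]), np.float64(0.11663742223640139))
0.06 (array([ 0.54449227, -0.35288578,  0.41918621]), np.float64(0.09239197721926462))
0.07 (array([ 0.54254708, -0.35304864,  0.42472575]), np.float64(0.11631503691382883))
0.08 (array([ 0.54059549, -0.35390954,  0.42652137]), np.float64(0.19757765292059792))
```

```bash
cat > pit.py <<'E'
from h import *
w=cam('wrist');m=mask('lifter','wrist')[0]
p,r=tool()
G=R.from_matrix(np.array([[0,-1,0],[-1,0,0],[0,0,-1.]]))  # lifter axes in tool: x_l=-y_t, y_l=-x_t, z_l=-z_t
def sil4(a):
    k=np.zeros((480,640),np.uint8); Rl=r*G*R.from_euler('zy',a[3:1:-1])
    for b in M['lifter']:
        P=(Rl.apply(b-[-.076,0,.066]))+r.apply(G.apply([a[0],0,a[1]])+[0,0,-.019])+p
        h=cv2.convexHull(proj(w,P).astype(np.float32)); cv2.fillConvexPoly(k,np.round(h*16).astype(np.int32),1,cv2.LINE_8,4)
    return k.astype(bool)
def cost(a): k=sil4(a); return 1-(k&m).sum()/(k|m).sum()
best=min((minimize(cost,x0,method='Nelder-Mead',options=dict(initial_simplex=np.vstack([x0]+[x0+np.diag([.004,.004,.05,.03])[i] for i in range(4)]),xatol=1e-5,fatol=1e-5)) for x0 in [np.array([0,0,q,0.]) for q in(-.06,0,.06)]),key=lambda b:b.fun)
print('dx dz pitch(+ tip down) yaw',best.x.round(4),best.fun); 
E
python3 pit.py
```

```text
dx dz pitch(+ tip down) yaw [-0.0034 -0.0011 -0.0035  0.0102] 0.08715554886312304
```

```bash
sed -i 's/\.076/.0725/g' g.py; python3 -m handwheel '[[[-0.5,-0.15,0,0,0,0,255],[-0.9,-0.25,0,0,0,0,255],[-0.9,-0.25,0,0,0,0,255],[-0.9,-0.25,0,0,0,0,255],[-0.9,-0.25,0,0,0,0,255],[-0.9,-0.25,0,0,0,0,255],[-0.9,-0.25,0,0,0,0,255],[-0.9,-0.25,0,0,0,0,255],[-0.9,-0.25,0,0,0,0,255],[-0.5,-0.15,0,0,0,0,255]]]'
python3 -m handwheel '[[[0,0,0,0,0,1,255],[0,0,0,0,0,1,255],[0,0,0,0,0,1,255],[0,0,0,0,0,1,255],[0,0,0,0,0,0.2,255],[0,0,0,0,0,0,255]]]'
python3 g.py .515 -.0013 -.037 .013
```

```text
time: 17.62
tcp_pos: [0.4248, -0.036, 0.1029]
tool_rot: [0.002, 0.831, -0.556, -0.007]
contact_force: [0.6, -1.0, -1.2]
gripper_width: 0.0235
time: 18.12
tcp_pos: [0.421, -0.0272, 0.1]
tool_rot: [-0.005, -0.689, 0.725, 0.01]
contact_force: [0.7, 0.0, -1.2]
gripper_width: 0.0234
[-0.73 -0.52  1.02] [ 0.2   0.06 -0.13]
lifter est [ 0.4934 -0.0309  0.054  -0.0509] [ 0.7  0.  -1.2]
```

```bash
python3 -m handwheel '[[[-0.4,-0.2,0.3,0.2,0.06,-0.1,255],[-0.35,-0.1,0.35,0,0,0,255],[0,0,0.25,0,0,0,255],[0,0,0,0,0,0,255]]]'
python3 g.py .515 -.0013 -.037 .0155; python3 pit.py
```

```text
time: 18.45
tcp_pos: [0.4348, 0.0025, 0.0623]
tool_rot: [0.001, -0.697, 0.717, -0.001]
contact_force: [-1.0, -0.7, -1.6]
gripper_width: 0.0237
[ 0.02 -0.19  0.02] [-0.02  0.    0.07]
lifter est [ 5.073e-01  3.000e-04  1.630e-02 -2.940e-02] [-1.  -0.7 -1.6]
dx dz pitch(+ tip down) yaw [-0.0039 -0.0025  0.0036  0.0114] 0.08674764321972439
```

```bash
sed -i 's/pics\/p.png/pics\/p2.png/' p.py; python3 p.py; python3 - <<'E'
from h import *
s=cam('side'); a=cv2.resize(s['frame'][190:290,260:420],(800,500),interpolation=cv2.INTER_CUBIC)
cv2.imwrite('pics/s2.png',a)
b=cv2.imread('pics/p2.png')
cv2.imwrite('pics/c2.png',np.hstack([cv2.resize(b,(400,300)),cv2.resize(a,(400,300))]))
E
```

```text
Traceback (most recent call last):
  File "p.py", line 3, in <module>
    print(mp[1:],mb[1:])
          ~~^^^^
TypeError: 'NoneType' object is not subscriptable
[ WARN:0@0.980] global loadsave.cpp:275 findDecoder imread_('pics/p2.png'): can't open/read file: check file path/integrity
Traceback (most recent call last):
cv2.error: OpenCV(4.12.0) /io/opencv/modules/imgproc/src/resize.cpp:4208: error: (-215:Assertion failed) !ssize.empty() in function 'resize'
```

```bash
cat > v.py <<'E'
from h import *
import sys
n,u,v,wd,ht=sys.argv[1],*map(int,sys.argv[2:6])
s=cam('side'); w=cam('wrist')
a=cv2.resize(s['frame'][v:v+ht,u:u+wd],(400,300),interpolation=cv2.INTER_CUBIC)
cv2.imwrite(f'pics/{n}.png',np.hstack([cv2.resize(w['frame'],(400,300),interpolation=cv2.INTER_AREA),a]))
E
python3 v.py c2 270 190 120 90
```

```text
(no output)
```

View pics/c2.png

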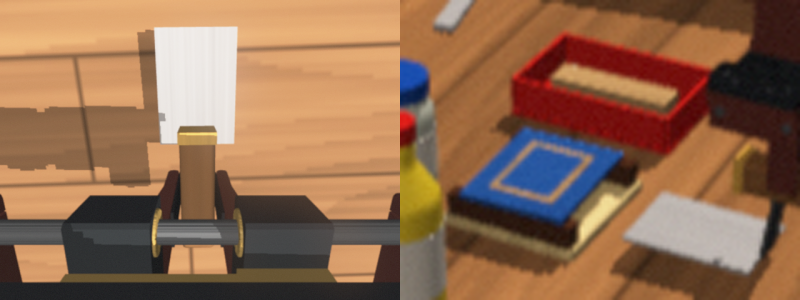

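```bash
python3 g.py .530 -.0018 -.040 .0155;  python3 -m handwheel '[[[0.02,-0.5,0.01,0,0,0.12,255],[0,-0.3,0.0,0,0,0,255],[0,0,0,0,0,0,255]]]'
python3 g.py .570 -.0033 -.037 .0155; python3 - <<'E'
from h import *
M['u']=M['bearers']+[M['panel'][0]+[0,0,.028]]
for c in('top','side'):
    d=cam(c); a=mask('bearers',c); b=mask('panel',c)
    if a and b: print(c,fit('u',[(d,a[0]|b[0])],0,0,[.642,-.005]))
E
```

```text
[-0.   -0.53  0.08] [-0.05 -0.    0.06]
lifter est [ 0.5088 -0.0008  0.0184 -0.0341] [-0.3  0.1 -1.3]
time: 19.1
tcp_pos: [0.4692, -0.0014, 0.0653]
tool_rot: [0.002, -0.69, 0.724, -0.003]
contact_force: [-0.5, 0.0, -1.9]
gripper_width: 0.0233
[-0.05 -0.71  0.1 ] [-0.07 -0.01 -0.1 ]
lifter est [ 0.5416 -0.0049  0.0193 -0.0473] [-0.5  0.  -1.9]
side (array([ 0.64790436, -0.00506538,  0.06428397]), np.float64(0.15233881163084706))
```

```bash
python3 -m handwheel '[[[-0.06,-0.2,0.12,-0.05,0,-0.1,255],[0,-0.3,0.02,0,0,0,255],[0,-0.3,0.02,0,0,0,255],[0,0,0.01,0,0,0,255]]]'
python3 g.py .600 -.0044 -.037 .0155
```

```text
time: 19.73
tcp_pos: [0.5006, -0.0002, 0.0575]
tool_rot: [-0.001, -0.695, 0.719, -0.001]
contact_force: [0.1, -0.4, -1.2]
gripper_width: 0.0241
[ 0.02 -0.67 -0.1 ] [ 0.01 -0.03  0.03]
lifter est [ 0.573  -0.0027  0.0115 -0.0342] [ 0.1 -0.4 -1.2]
```

```bash
python3 -m handwheel '[[[0.02,-0.3,-0.08,0,0,0.03,255],[0,-0.35,0.0,0,0,0,255],[0,-0.3,0.0,0,0,0,255],[0,0,0,0,0,0,255]]]'
python3 g.py .642 -.006 -.037 .0155
```

```text
time: 20.07
tcp_pos: [0.5403, -0.002, 0.0592]
tool_rot: [-0.002, -0.694, 0.72, 0.0]
contact_force: [0.2, 1.1, -1.8]
gripper_width: 0.0236
[ 0.01 -0.73 -0.06] [ 0.03 -0.02  0.  ]
lifter est [ 0.6128 -0.0047  0.0132 -0.0367] [ 0.2  1.1 -1.8]
```

```bash
python3 -m handwheel '[[[0.01,-0.3,-0.06,0,0,0,255],[0,-0.3,0.0,0,0,0,255],[0,-0.2,0.0,0,0,0,255],[0,0,0,0,0,0,255]]]'
python3 g.py .644 -.006 -.037 .0155; python3 v.py c3 270 190 120 90
```

```text
time: 20.4
tcp_pos: [0.571, -0.0033, 0.0599]
tool_rot: [-0.004, -0.694, 0.72, 0.002]
contact_force: [-0.3, -0.5, -1.3]
gripper_width: 0.0241
[ 0.   -0.01 -0.04] [ 0.07 -0.03  0.01]
lifter est [ 0.6434 -0.0059  0.0139 -0.036 ] [-0.3 -0.5 -1.3]
```

View pics/c3.png

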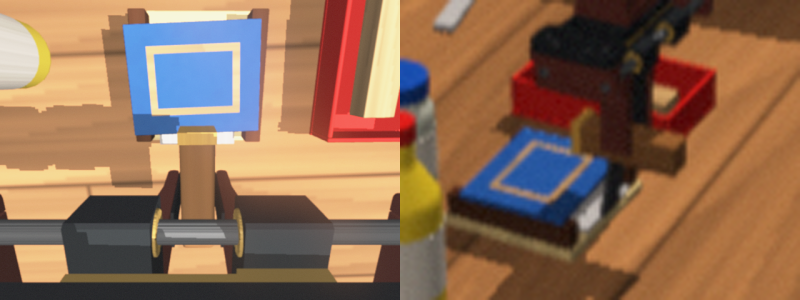

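```bash
python3 -m handwheel '[[[0,0,-0.1,0.07,-0.03,0,255],[0,0,-0.12,0,0,0,255],[0,0,-0.12,0,0,0,255],[0,0,-0.12,0,0,0,255],[0,0,-0.12,0,0,0,255],[0,0,-0.15,0,0,0,255],[0,0,-0.15,0,0,0,255],[0,0,-0.15,0,0,0,255],[0,0,-0.1,0,0,0,255]]]'
python3 g.py .644 -.006 -.037 .09; python3 pit.py
python3 -c "
from h import *
d=cam('wrist'); b=mask('panel','wrist')
for z in(.04,.05,.06): print(z,fit('panel',[(d,b[0])],z,0,[.64,-.004]))"
```

```text
time: 21.25
tcp_pos: [0.5658, -0.0033, 0.1094]
tool_rot: [-0.002, -0.695, 0.719, 0.001]
contact_force: [0.1, 0.0, -1.9]
gripper_width: 0.0237
[-0.   -0.14 -0.67] [ 0.04 -0.01  0.02]
lifter est [ 0.6383 -0.0058  0.0634 -0.0348] [ 0.1  0.  -1.9]
dx dz pitch(+ tip down) yaw [-0.0339 -0.0924  0.8069 -0.0625] 0.3221946842150244
0.04 (array([ 0.64812153, -0.00703503,  0.008914  ]), np.float64(0.15927770112184292))
0.05 (array([ 0.6458807 , -0.00341869,  0.01319086]), np.float64(0.09279587307300097))
0.06 (array([ 0.64386008, -0.00340134,  0.00684105]), np.float64(0.01922904124359781))
```

```bash
python3 -m handwheel '[[[0,0.1,-0.1,0.04,0,0,255],[0,0.2,-0.15,0,0,0,255],[0,0.3,-0.2,0,0,0,255],[0,0.4,-0.2,0,0,0,255],[0,0.5,-0.2,0,0,0,255],[0,0.5,-0.2,0,0,0,255],[0,0.4,-0.1,0,0,0,255],[0,0.3,-0.05,0,0,0,255],[0,0.2,0,0,0,0,255],[0,0.1,0,0,0,0,255]]]'
cat > pl.py <<'E'
from h import *
d=cam('wrist'); b=mask('panel','wrist'); p,r=tool(); X=r.as_matrix(); yaw=np.arctan2(X[1,0],X[0,0])+np.pi/2
e=np.array([p[0]+.0725*np.cos(yaw),p[1]+.0725*np.sin(yaw)]); z=p[2]-.046+.002
x,f=fit('panel',[(d,b[0])],z,yaw,e); c,s=np.cos(yaw),np.sin(yaw); D=x[:2]-e
rel=np.r_[c*D[0]+s*D[1],-s*D[0]+c*D[1],x[2]-yaw]
print('panel',x.round(4),'z %.4f'%z,'rel',rel.round(4),'cost %.3f'%f)
S=np.array([.506,.353,-.0256]); ly=S[2]-rel[2]; c,s=np.cos(ly),np.sin(ly)
print('lifter goal',(S[0]-c*rel[0]+s*rel[1]).round(4),(S[1]-s*rel[0]-c*rel[1]).round(4),ly.round(4))
E
python3 pl.py; python3 g.py .5 .35 -.067 .1
```

```text
time: 22.28
tcp_pos: [0.4335, 0.0016, 0.158]
tool_rot: [-0.003, -0.695, 0.719, 0.001]
contact_force: [0.3, 0.2, -2.7]
gripper_width: 0.024
panel [0.51   0.0011 0.0083] z 0.1139 rel [0.0032 0.0022 0.0423] cost 0.023
lifter goal 0.5026 0.3511 -0.0679
[-8.82  0.46  0.28] [ 0.05 -0.02  0.31]
lifter est [ 0.5067 -0.0009  0.1119 -0.034 ] [-0.6 -0.7 -3.1]
```

```bash
python3 -m handwheel '[[[-0.1,0,0,0.05,0,0.1,255],[-0.2,0,0,0,0,0.1,255],[-0.3,0,0,0,0,0.1,255],[-0.4,0.05,0,0,0,0,255],[-0.5,0.05,0,0,0,0,255],[-0.6,0.05,0,0,0,0,255],[-0.6,0.05,0,0,0,0,255],[-0.6,0.05,0,0,0,0,255],[-0.6,0.05,0,0,0,0,255],[-0.6,0.05,0,0,0,0,255]]]'
python3 g.py .5026 .3511 -.068 .1
```

```text
time: 23.22
tcp_pos: [0.4394, 0.1879, 0.1555]
tool_rot: [0.001, -0.676, 0.737, 0.0]
contact_force: [0.6, 0.4, -2.5]
gripper_width: 0.024
[-4.17  0.59  0.24] [-0.01  0.02 -0.17]
lifter est [ 0.5116  0.1817  0.1095 -0.0854] [ 0.6  0.4 -2.5]
```

```bash
python3 -m handwheel '[[[-0.6,0.05,0,0,0,0,255],[-0.6,0.05,0,0,0,0,255],[-0.6,0.05,0,0,0,-0.1,255],[-0.55,0.1,0,0,0,0,255],[-0.5,0.1,0,0,0,0,255],[-0.4,0.1,0,0,0,0,255],[-0.3,0.1,0,0,0,0,255],[-0.2,0.05,0,0,0,0,255],[-0.1,0,0,0,0,0,255],[0,0,0,0,0,0,255]]]'
python3 pl.py; python3 g.py .5026 .3511 -.068 .1
```

```text
time: 24.05
tcp_pos: [0.4274, 0.365, 0.1511]
tool_rot: [0.002, -0.68, 0.733, 0.006]
contact_force: [0.0, -0.5, -2.2]
gripper_width: 0.0237
panel [ 0.5038  0.3623 -0.0339] z 0.1072 rel [0.0036 0.0045 0.042 ] cost 0.027
lifter goal 0.5021 0.3488 -0.0676
[ 0.18 -0.08  0.13] [ 0.06  0.1  -0.07]
lifter est [ 0.4999  0.358   0.1052 -0.0758] [-0.7  0.4 -1.9]
```

```bash
python3 -m handwheel '[[[0.1,-0.04,0,0.03,0.05,-0.04,255],[0.1,-0.02,0,0.03,0.05,0,255],[0,0,0,0,0,0,255],[0,0,0,0,0,0,255]]]'
python3 pl.py; python3 g.py .5021 .3488 -.068 .09; python3 v.py c4 220 250 160 120
```

```text
time: 24.48
tcp_pos: [0.4314, 0.3508, 0.151]
tool_rot: [-0.001, -0.68, 0.733, -0.002]
contact_force: [0.5, -0.0, -2.4]
gripper_width: 0.0235
panel [ 0.5083  0.347  -0.0334] z 0.1070 rel [0.0045 0.0018 0.0425] cost 0.023
lifter goal 0.5014 0.3515 -0.0681
[-0.06  0.05  0.37] [-0.01 -0.03 -0.08]
lifter est [ 0.5037  0.3456  0.105  -0.0759] [ 0.1  0.5 -3.4]
```

View pics/c4.png

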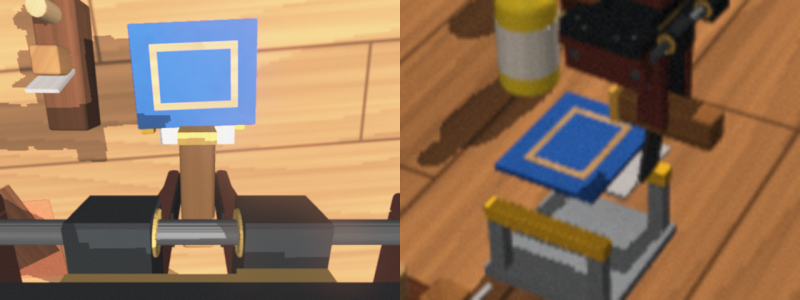

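```bash
python3 -m handwheel '[[[-0.07,0.03,0.05,0,0,-0.05,255],[-0.06,0.03,0.1,0,0,-0.03,255],[0,0,0.12,0,0,0,255],[0,0,0.08,0,0,0,255],[0,0,0,0,0,0,255]]]'
python3 pl.py; python3 g.py .5014 .3515 -.068 .08
```

```text
time: 25.1
tcp_pos: [0.4285, 0.3582, 0.1356]
tool_rot: [-0.0, -0.684, 0.73, -0.001]
contact_force: [0.5, 1.0, -1.5]
gripper_width: 0.0235
panel [ 0.5053  0.3556 -0.0224] z 0.0922 rel [0.0041 0.0023 0.0428] cost 0.025
lifter goal 0.5018 0.3509 -0.0684
[ 0.04 -0.01  0.25] [-0.01 -0.02  0.03]
lifter est [ 0.5011  0.3535  0.0902 -0.0652] [ 0.6  0.4 -2.3]
```

```bash
python3 -m handwheel '[[[0.06,-0.02,0.08,0,0,0.03,255],[0,0,0.1,0,0,0,255],[0,0,0.1,0,0,0,255],[0,0,0.03,0,0,0,255]]]'
python3 pl.py; python3 g.py .5018 .3509 -.068 .06
```

```text
time: 25.53
tcp_pos: [0.43, 0.3556, 0.1231]
tool_rot: [0.0, -0.682, 0.731, -0.001]
contact_force: [-0.3, -0.5, -2.1]
gripper_width: 0.0238
panel [ 0.5072  0.3523 -0.0198] z 0.0794 rel [0.0048 0.0018 0.0491] cost 0.019
lifter goal 0.5011 0.3515 -0.0747
[-0.    0.01  0.44] [-0.02 -0.01 -0.01]
lifter est [ 0.5022  0.3508  0.0774 -0.0689] [ 0.3  0.9 -2.8]
```

```bash
python3 -m handwheel '[[[-0.01,0.02,0.08,0,0,0.05,255],[0,0,0.1,0,0,0,255],[0,0,0.1,0,0,0,255],[0,0,0.1,0,0,0,255],[0,0,0.08,0,0,0,255],[0,0,0,0,0,0,255]]]'
python3 g.py .5018 .3509 -.068 .06; python3 -c "
from h import *
d=cam('wrist'); b=mask('panel','wrist'); print(fit('panel',[(d,b[0])],.074,0,[.506,.353]))"
```

```text
time: 26.13
tcp_pos: [0.4294, 0.3567, 0.1035]
tool_rot: [0.001, -0.68, 0.733, -0.001]
contact_force: [-1.1, -0.3, -2.0]
gripper_width: 0.024
[ 0.02 -0.   -0.06] [-0.03 -0.   -0.06]
lifter est [ 0.5017  0.3513  0.0575 -0.0746] [-1.1 -0.3 -2. ]
(array([ 0.50656848,  0.35307179, -0.03578554]), np.float64(0.02528319216246555))
```

```bash
python3 -m handwheel '[[[0,0,0,0,0,-0.2,255],[0,0,0,0,0,-0.15,255],[0,0.2,0.02,0,0,0,255],[0,0.3,0.0,0,0,0,255],[0,0.3,0.0,0,0,0,255],[0,0,0,0,0,0,255]]]'
python3 g.py .45 .3545 -.03 .0575
```

```text
time: 26.73
tcp_pos: [0.3945, 0.3585, 0.1036]
tool_rot: [0.002, -0.695, 0.719, -0.001]
contact_force: [-1.2, 1.0, -2.5]
gripper_width: 0.0238
[0.06 0.42 0.  ] [-0.03  0.01 -0.04]
lifter est [ 0.4669  0.356   0.0576 -0.0343] [-1.2  1.  -2.5]
```

```bash
python3 -m handwheel '[[[0.04,0.3,0,0,0,0,255],[0,0.5,0,0,0,0,255],[0,0.5,0.0,0,0,0,255],[0,0.5,0.0,0,0,0,255],[0,0.5,0,0,0,0,255],[0,0.3,0,0,0,0,255],[0,0.1,0,0,0,0,255]]]'
python3 g.py .36 .353 -.03 .05; python3 v.py c5 220 250 160 120
python3 -c "
from h import *
for c in('wrist','side','top'):
    d=cam(c); b=mask('panel',c); a=mask('stand',c)
    print(c,b is not None and fit('panel',[(d,b[0])],.074,0,[.506,.353]), a is not None and b is not None and fit('stand',[(d,a[0],b[0])],0,0,[.506,.353]))"
```

```text
time: 27.32
tcp_pos: [0.28, 0.3602, 0.104]
tool_rot: [0.003, -0.695, 0.719, -0.001]
contact_force: [0.5, -0.1, -1.6]
gripper_width: 0.0241
[ 0.12 -0.19  0.2 ] [-0.06  0.03 -0.03]
lifter est [ 0.3525  0.3577  0.058  -0.0336] [ 0.5 -0.1 -1.6]
wrist False False
side (array([ 0.50899393,  0.35472881, -0.04296311]), np.float64(0.026067665002773133)) (array([ 0.50895041,  0.35187354, -0.01880343]), np.float64(0.0703454085930918))
top (array([ 0.50581742,  0.35412   , -0.00159594]), np.float64(0.04603174603174598)) (array([ 0.50365684,  0.35170126, -0.03234167]), np.float64(0.12807377049180324))
```

View pics/c5.png

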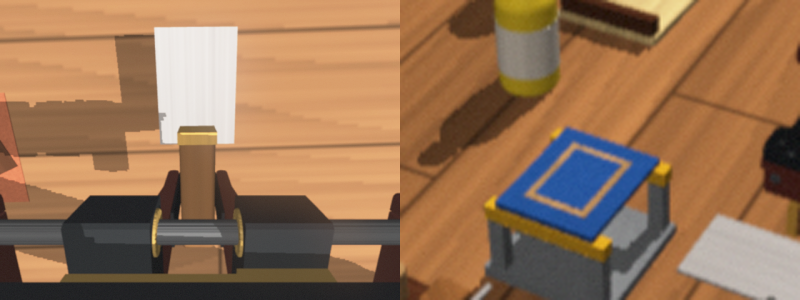

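```bash
python3 -m handwheel '[[[0,0,0.3,-0.06,0.03,0,255],[0,0,0.4,0,0,0,255],[0,0,0.3,0,0,0,255],[0,0,0.15,0,0,0,255],[0,0,0.05,0,0,0,255]]]'
python3 g.py .36 .353 -.03 .0007; python3 pit.py
```

```text
time: 28.28
tcp_pos: [0.2849, 0.3605, 0.0544]
tool_rot: [0.001, -0.693, 0.721, 0.0]
contact_force: [0.3, -0.0, -2.1]
gripper_width: 0.0241
[ 0.13 -0.07  0.19] [-0.    0.01 -0.1 ]
lifter est [ 0.3573  0.3575  0.0084 -0.0403] [ 0.3 -0.  -2.1]
dx dz pitch(+ tip down) yaw [-0.0028 -0.0015  0.0069  0.0053] 0.09214051353059816
```

```bash
python3 -m handwheel '[[[0,0,0.08,0,0,0,255],[0,0,0.06,0,0,0,255],[0,0,0.05,0,0,0,255],[0,0,0.03,0,0,0,255]]]'
python3 g.py .36 .353 -.03 .0007
```

```text
time: 28.72
tcp_pos: [0.2858, 0.362, 0.0474]
tool_rot: [0.002, -0.693, 0.721, 0.001]
contact_force: [0.3, 0.0, -1.7]
gripper_width: 0.0238
[ 0.17 -0.05  0.02] [-0.02  0.04 -0.1 ]
lifter est [ 0.3582  0.3591  0.0014 -0.0403] [ 0.3  0.  -1.7]
```

```bash
python3 -m handwheel '[[[0,0,0.04,0,0,0,255],[0,0,0.04,0,0,0,255],[0,0,0.03,0,0,0,255]]]'
python3 g.py .36 .353 -.03 .0007
```

```text
time: 28.97
tcp_pos: [0.286, 0.3632, 0.0461]
tool_rot: [0.004, -0.693, 0.721, 0.0]
contact_force: [-2.7, -5.8, 16.1]
gripper_width: 0.0238
[ 0.2  -0.05 -0.02] [-0.04  0.05 -0.09]
lifter est [ 3.585e-01  3.603e-01  1.000e-04 -3.950e-02] [-2.7 -5.8 16.1]
```

```bash
python3 -m handwheel '[[[0,0,-0.01,0,0,0,255],[0,0,0,0,0,0,60],[0,0,0,0,0,0,60],[0,0,0,0,0,0,60],[0,0,0,0,0,0,60],[0,0,0,0,0,0,60],[0,0,0,0,0,0,60]]]'
python3 g.py .36 .353 -.03 .0007
```

```text
time: 29.55
tcp_pos: [0.2869, 0.3643, 0.0477]
tool_rot: [0.005, -0.693, 0.721, 0.0]
contact_force: [0.4, 0.4, 0.5]
gripper_width: 0.0604
[ 0.23 -0.02  0.02] [-0.07  0.08 -0.09]
lifter est [ 0.3594  0.3615  0.0017 -0.0394] [0.4 0.4 0.5]
```

```bash
python3 -m handwheel '[[[0,0,-0.2,0,0,0,60],[0,0,-0.5,0,0,0,60],[0,0,-0.8,0,0,0,60],[0,0,-0.9,0,0,0,60],[0,0,-0.9,0,0,0,60],[0,0,-0.5,0,0,0,60],[0,0,0,0,0,0,60],[0,0,0,0,0,0,60]]]'
python3 - <<'E'
from h import *
F={}
for c in('wrist','side','top'):
    d=cam(c); F[c]=d['frame']
    for n,z,p0,y in(('lifter',0,[.357,.36],-.04),('panel',.074,[.506,.353],-.026),('offcut',.004,[.658,-.169],0),('plane',0,[.51,.47],1.5),('glue',0,[.673,.157],.5),('jar',0,[.763,.01],.5),('can',0,[.575,-.51],.3)):
        b=mask(n,c)
        if b: print(c,n,'conf %.2f'%b[1],'pix',np.round(b[2]),*[np.round(v,4) for v in fit(n,[(d,b[0])],z,y,p0)])
cv2.imwrite('pics/fin.png',np.hstack([cv2.resize(F['top'],(400,300),interpolation=cv2.INTER_AREA),cv2.resize(F['side'],(400,300),interpolation=cv2.INTER_AREA)]))
E
```

```text
time: 30.22
tcp_pos: [0.2837, 0.3622, 0.2087]
tool_rot: [0.003, -0.694, 0.72, 0.001]
contact_force: [0.8, -0.0, -0.5]
gripper_width: 0.0671
wrist lifter conf 0.81 pix [317. 177.  77. 194.] [ 0.3582  0.3601 -0.0356] 0.0294
wrist plane conf 0.75 pix [138.  14.  77.  28.] [0.51   0.4642 2.0465] 0.2079
side lifter conf 0.75 pix [371. 374.  89.  45.] [ 0.3608  0.3591 -0.0717] 0.0902
side panel conf 0.88 pix [291. 325.  63.  46.] [ 0.5092  0.3513 -0.0298] 0.0872
side offcut conf 0.67 pix [336. 218.  39.  13.] [ 0.6625 -0.1764 -0.0274] 0.3171
side plane conf 0.94 pix [243. 386.  80.  64.] [ 0.5352  0.5041 -0.1224] 0.1707
side glue conf 0.94 pix [271. 256.  23.  67.] [0.6791 0.1535 0.5607] 0.2169
side jar conf 0.70 pix [271. 227.  21.  36.] [ 0.7845 -0.0149  0.5558] 0.5137
top lifter conf 0.97 pix [182. 368.  36.  77.] [ 0.3575  0.359  -0.0578] 0.1256
top panel conf 0.68 pix [183. 367.  33.  72.] [ 0.506  0.353 -0.276] 1.0
top offcut conf 0.97 pix [399. 227.  13.  44.] [ 0.6587 -0.1697 -0.014 ] 0.1309
top plane conf 0.71 pix [124. 280.  35.  66.] [0.5328 0.497  2.9821] 0.178
top glue conf 0.73 pix [264. 222.  30.  26.] [0.6679 0.1568 0.7925] 0.2243
top jar conf 0.92 pix [326. 185.  23.  32.] [0.7626 0.014  0.174 ] 0.314
top can conf 0.56 pix [324. 185.  24.  30.] [ 0.575 -0.51   0.05 ] 1.0
```

View pics/fin.png

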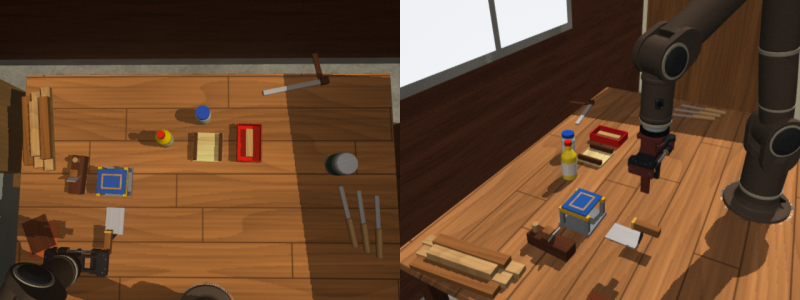

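```bash
python3 -c "
from plant import robot
print(robot.state()['dq'].round(3)); print(robot.hand_in())"
```

```text
[ 0.    -0.001 -0.    -0.    -0.002 -0.003  0.002]
the job is handed in; nothing more can be done
None
```

The job is done and handed in at about 31 s of the 72 s allowed. The offcut is in the red tray, and the panel sits on the stand's yellow rails. The lifter lies flat and released on open bench just in front of the stand, with the gripper clear above it.

**Panel placement:** Just after I set the panel down, the wrist camera put it at (0.5066, 0.3531) m, about 1 mm from the stand's measured centre. Its angle was about 0.6° off square. The top and side cameras disagreed with this by up to about 3 mm and 1.4°. In the final check the network's "panel" in the top view landed on the lifter, so I ignored that reading. The side view and the last picture show the panel flat and centred on the rails.

**What went wrong on the way:** My first grip on the offcut missed because I lifted before the fingers had closed. The offcut did not move, and the second grip held. The contact force was highest when I set the lifter down, at about 16 N.

**Other objects:** The glue bottle, jar and hand plane fitted within about 1 cm of where they started, no more than the fits themselves vary. The can was not re-measured because the network missed it at the end, but it looks unmoved in the last picture.

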